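# Set out the gift-set display on the tray

### The job

Set out the gift set on the wooden display tray so the packers can copy it: the wide jar upright in the middle of the round plinth with the small pot centred on top of its lid, the carton upright in the middle of the square plinth, square to it and with a broad face to the tray's front, and the tall bottle standing on the tray midway between the two plinths. Stand the flat tin on the tray directly in front of the bottle, with a gap of one to two fingers' breadth (about 15 to 35 mm) between them; the front of the tray is the side without the raised ledge, facing the robot. Leave the label roll where it stands.

Things in the scene. Friction and masses are not known exactly. Their poses are not given: they have to be found in the camera images.
- tray: Fixed flat plywood tray, 180 mm deep (its x) by 360 mm wide (its y), top face 12 mm above the table, turned up to 0.15 rad. Along its back edge (+x, away from the robot) runs a ledge 10 mm thick that rises 15 mm above the top face; its front (-x) faces the robot. Origin: centre of its underside, on the table.
- tray_mid (a point): The point on the tray's top face midway between the two plinths (30 mm behind the tray's centre). Axes as the tray's.
- round_plinth: Fixed round white plinth, 90 mm diameter, 30 mm high, on the tray, 115 mm to one side of tray_mid along the tray's width; which side varies. Origin: centre of its underside (12 mm above the table); its top is at z = +30 mm.
- square_plinth: Fixed square white plinth, 84 x 84 mm, 30 mm high, on the tray, square to it, 115 mm to the other side of tray_mid. Origin: centre of its underside (12 mm above the table); its top is at z = +30 mm.
- wide_jar: Wide low lilac plastic jar with a flat lid, a plain cylinder 62 mm diameter, 40 mm high, about 150 g, rigid, lid fast (not one of the slightly smaller stock jars in the rows behind the tray and in the box). Loose; starts upright on the table, in front of the tray or to its left or right (places swapped among the six loose things). Origin: centre of its underside, z up.
- small_pot: Small lilac plastic pot with a flat lid, a plain cylinder 44 mm diameter, 26 mm high, about 50 g, rigid, lid fast. Loose; starts upright on the table, in front of the tray or to its left or right (places swapped among the six loose things). Origin: centre of its underside, z up.
- bottle: Tall white plastic bottle, the tallest of the set: straight body 40 mm diameter up to 68 mm, then a shoulder and a lilac cap of 26 mm diameter from 75 mm to its top at 95 mm; about 120 g, rigid. Loose; starts upright on the table, in front of the tray or to its left or right (places swapped among the six loose things). Origin: centre of its underside, z up.
- carton: Rigid closed carton with a lilac band, 60 mm (its x) by 40 mm (its y) by 80 mm high (z); the broad faces look along +y and -y. About 120 g. At the start its x is within 0.3 rad of the world's x (broad faces to left and right). Loose; starts upright on the table, in front of the tray or to its left or right (places swapped among the six loose things). Origin: centre of its underside, z up.
- tin: Flat round aluminium tin, a plain cylinder 50 mm diameter, 20 mm high, about 70 g. Loose; starts upright on the table, in front of the tray or to its left or right (places swapped among the six loose things). Origin: centre of its underside, z up.
- label_roll: Roll of white labels standing on end, 72 mm diameter, 55 mm high, about 250 g, with a dark hole in the top. Leave it where it is. Loose; starts upright on the table, in front of the tray or to its left or right (places swapped among the six loose things). Origin: centre of its underside, z up. Unlisted bystanders up to 150 mm tall (clear bottle, grey sealer) stand near x = 0.73, y = +-0.37 m.

How it is judged (in metres and radians):
At the end, for the whole second after the job is handed in: All upright (0.1 rad), at rest: jar within 12 mm of the round plinth's centre, pot within 10 mm of the jar's, carton within 12 mm of the square plinth's, square to 0.2 rad, bottle within 14 mm of midway; tin in front, 6 to 47 mm from the bottle and within 18 mm of the tray's middle line (horizontal distance between wide_jar and round_plinth below 0.012 m and z of wide_jar in the frame of round_plinth between 0.026 and 0.034 m and horizontal distance between small_pot and wide_jar below 0.01 m and z of small_pot in the frame of wide_jar between 0.036 and 0.044 m and horizontal distance between carton and square_plinth below 0.012 m and z of carton in the frame of square_plinth between 0.026 and 0.034 m and angle between the y axis of carton and the x axis of tray, either way round below 0.2 rad and horizontal distance between bottle and tray_mid below 0.014 m and z of bottle in the frame of tray between 0.008 and 0.016 m and y of tin in the frame of tray between -0.018 and 0.018 m and x of tin in the frame of tray below -0.01 m and horizontal distance between tin and bottle between 0.051 and 0.092 m and z of tin in the frame of tray between 0.008 and 0.016 m and angle between each of wide_jar, small_pot, bottle, carton, tin's own z axis and vertical below 0.1 rad and linear speed of each of wide_jar, small_pot, bottle, carton, tin below 0.01 m/s); the robot touches nothing.
It fails at once if the label roll is moved by more than 15 mm or knocked over (distance of label_roll from where it was at the start of the episode above 0.015 m or angle between label_roll's own z axis and vertical above 0.3 rad).
It also fails if it takes over 128 s, if anything falls off the work surface, if the arm or the gripper's body presses on something with over 40 N, if the wrist force passes 120 N, or if a joint passes its speed limit or range.

### The arm

A 7-joint arm with a two-finger parallel gripper is mounted at the origin on the work surface. World frame = base frame: x ahead of the robot, y to its left, z up, the work surface at z = 0. Lengths are in mm, angles in rad, forces in N, time in s.
With the tool pointing down it reaches from about 375 to 925 mm from the base axis. Payload 3.1 kg.
Tool frame: the origin (TCP) lies midway between the tips of the shut fingers; the grasp point (between the pads) lies 19 mm behind it (env.grip_depth is the z of the grasp point in the tool frame, in mm); z points along the fingers, y is the line along which they close (so a half turn about z gives the same grasp; the last joint's range is limited). The gripper opens to 85 mm and grips with 20 to 120 N. Pads are 22 mm wide; open, the fingers measure 114 mm over their backs; the gripper's body (76 mm by 85 mm) begins 54 mm behind the grasp point. The pads swing forward as they close: fully open they stand 13 mm farther back than shut.
Start: joints at [1.062, 0.383, 0.044, 1.598, -0.018, 1.161, -0.05], TCP at [259.592, -595.915, 201.769] pointing down, gripper open.
Joint ranges: [-2.61, 2.61], [-0.41, 2.15], [-1.48, 1.57], [0, 2.5], [-1.57, 4.71], [0.05, 1.97], [-2.85, 2.85]. Speed limits (rad/s): [2.79, 2.79, 3.14, 3.14, 3.14, 3.14, 3.14].

### API

Orientations are given as a unit quaternion [w, x, y, z].
In Python, from rig import status, imaging, env gives the robot as it stands.
- The arm moves only by the tool servo_tool, never from a script. Its argument "increments" is a list of rows, each a list of 7 numbers: the shift along the world's x, y, z in cm, then the turn, a rotation vector about the world's x, y, z in rad, then the closure in counts, from 0 (fully open) to 255 (shut). In form: [[x, y, z, rx, ry, rz, jaw], ...]. A call has 1 to 8 rows; each row shifts and turns the commanded pose from where the row before left it; what a row does not reach is not made up. A row lasts 1/10 s, in which the tool goes at most 50 mm and 8.59 degrees, less where a joint would pass 70% of its speed; a pose out of reach is approached as far as the arm can. A call with a gripper value outside its range is refused whole. The fingers move at their own pace and stop on an object; "force" is the grip in N (left out, the last holds). Time passes only in rows, so rows that do not move let the fingers close. It gives the time, the measured TCP pose, the force, the opening and the grip force at its end, in the units of the state.
- status.observe(): the state, without advancing time (a new reading comes with each control period).
- imaging.capture(name): name is "scene" or "top" or "wrist"; returns a dict with "img" (480x640x3 uint8, blue, green, red), "K" (3x3 intrinsics, pixels), "k1" (the pictures are not rectified: a ray, as slopes to the right and down, at radius r is drawn at 1 + k1 r^2 times it, then the intrinsics apply), "cam_to_world" (4x4, takes a point from camera to world coordinates). Camera axes: x right, y up, looking along -z (the intrinsics and any distortion apply to the point x, -y, -z); pixel columns grow to the right and rows downward; lengths in mm; the calibration is good to about 2 mm. A picture is of the moment at which its call begins. There is no depth.
- env.sign_off(): hands the job in; it is judged then, once.
The state is a dict: "clock": time; "joint_pos": joint angles; "qd": joint speeds; "joint_torque": joint torques, N m; "tcp_pos": TCP position; "eef_rot": TCP orientation; "ft_force": force on the tool from outside, world axes, zero at the start; "wrist_torque": the same for the moment, N m; "gripper_width": finger opening in mm; "grip_force": force on a finger pad.
Only numpy, scipy, OpenCV 4.12 (cv2) and the standard library are available. Lean on these libraries where they do the work, as an engineer would, in place of code of your own. Each camera call takes 0.05 s, during which the arm holds its last target. There are 200 camera calls.

## Working session

There is one attempt and no reset: what is moved stays moved. The work goes in short steps, Python scripts to look and compute and a tool call to move; the robot and the scene stay as the last step left them, time stands still between calls to the robot, and variables do not carry over. Pictures are saved under pics/ and viewed, at most 14 in all, crops included, and the job is handed in when it is done.

Besides the shell and the picture viewer there is one more tool, called after "Emit:" as name(argument=value, ...), one argument or row to a line, values as JSON. servo_tool: Moves the arm, as the interface text tells. Its arguments: {"type":"object","properties":{"increments":{"type":"array"},"force":{"type":"number"}},"required":["increments"]}

```bash
mkdir -p pics; ls
python3 - <<'E'
from rig import status, imaging, env
import cv2,numpy as np
print(status.observe(), env.grip_depth)
for n in ("top","scene"):
    c=imaging.capture(n); cv2.imwrite(f"pics/{n}0.png",c["img"]); print(n,c["K"],c["k1"],c["cam_to_world"])
E
```

```text
pics
{'clock': 0.0, 'joint_pos': array([ 1.06220482,  0.38384746,  0.04382519,  1.59961146, -0.01789939,
        1.16117098, -0.04990994]), 'qd': array([ 2.73874308e-05, -1.45549559e-03,  3.17374951e-04, -1.57244199e-03,
        1.00265121e-04, -3.84621975e-04,  1.14203109e-03]), 'joint_torque': array([-2.99371377e-04, -4.33463395e+01,  1.02450807e+00, -2.49514818e+01,
        1.07177632e-02,  1.12122291e-02,  2.97344251e-06]), 'tcp_pos': array([ 259.15080943, -594.98007602,  200.36169178]), 'eef_rot': array([-1.27855903e-03,  9.78971576e-01,  2.03992414e-01, -3.37939311e-04]), 'ft_force': array([0.15107679, 0.22596965, 0.15037095]), 'wrist_torque': array([-0.03655433, -0.02936732,  0.00441792]), 'grip_force': 0.0, 'gripper_width': 85.6439907984062} -18.700000000000003
top [[488.15951974   0.         321.46029572]
 [  0.         488.15951974 252.22089143]
 [  0.           0.           1.        ]] -0.07673604560355363 [[ 4.12662885e-03  9.96063881e-01 -8.85421757e-02  4.74074510e+02]
 [-9.99637075e-01  6.46610338e-03  2.61516143e-02  1.51727314e+01]
 [ 2.66212013e-02  8.84021235e-02  9.95729068e-01  1.08390372e+03]
 [ 0.00000000e+00  0.00000000e+00  0.00000000e+00  1.00000000e+00]]
scene [[488.92913522   0.         318.34002963]
 [  0.         488.92913522 245.45730942]
 [  0.           0.           1.        ]] -0.054039242293669236 [[ 8.45875535e-01 -3.37427192e-01  4.13082885e-01  9.39139006e+02]
 [ 5.33379097e-01  5.36783627e-01 -6.53735479e-01 -6.05322218e+02]
 [-1.14800174e-03  7.73308624e-01  6.34028749e-01  6.29025793e+02]
 [ 0.00000000e+00  0.00000000e+00  0.00000000e+00  1.00000000e+00]]
```

View pics/top0.png

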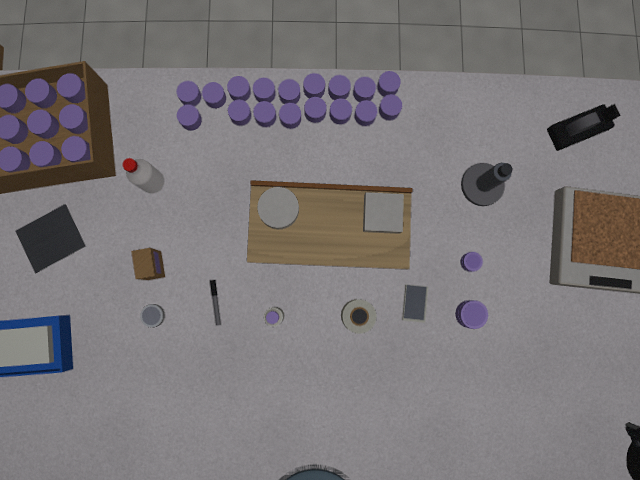

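View pics/scene0.png

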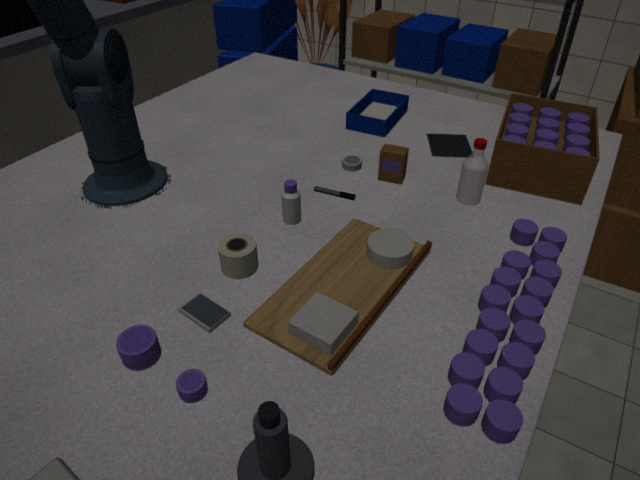

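```bash
cat > h.py <<'E'
import cv2,numpy as np
from rig import status, imaging, env
np.set_printoptions(precision=2,suppress=True)
def cast(c,px,z):
    p=cv2.undistortPoints(np.float64(px).reshape(-1,1,2),c["K"],np.array([c["k1"],0,0,0.]))[:,0]
    M=c["cam_to_world"]; d=np.c_[p[:,0],-p[:,1],-np.ones(len(p))]@M[:3,:3].T; o=M[:3,3]
    return (o+d*((z-o[2])/d[:,2])[:,None])[:,:2]
def proj(c,P):
    M=np.linalg.inv(c["cam_to_world"]); q=np.atleast_2d(P)@M[:3,:3].T+M[:3,3]
    x=-q[:,0]/q[:,2]; y=q[:,1]/q[:,2]; f=1+c["k1"]*(x*x+y*y)
    return np.c_[x*f*c["K"][0,0]+c["K"][0,2], y*f*c["K"][1,1]+c["K"][1,2]]
def blobs(m,amin=40):
    m=cv2.morphologyEx(m.astype(np.uint8)*255,cv2.MORPH_OPEN,np.ones((3,3)))
    cs,_=cv2.findContours(m,cv2.RETR_EXTERNAL,cv2.CHAIN_APPROX_NONE)
    return [k for k in cs if cv2.contourArea(k)>amin]
def cen(k): m=cv2.moments(k); return np.array([m["m10"],m["m01"]])/m["m00"]
def purple(im):
    h=cv2.cvtColor(im,cv2.COLOR_BGR2HSV); return (h[...,0]>115)&(h[...,0]<150)&(h[...,1]>70)
E
python3 - <<'E'
from h import *
c=imaging.capture("top"); im=c["img"]; hsv=cv2.cvtColor(im,cv2.COLOR_BGR2HSV)
for p in [(278,208),(383,212),(330,240),(148,257),(158,262),(152,315),(272,317),(280,320),(345,305),(300,300),(473,314)]: print(p,hsv[p[1],p[0]],end=' ')
print()
for k in blobs(purple(im)):
    q=cen(k)
    if q[1]>240: print("purple",q,cv2.contourArea(k),[cast(c,q,z)[0] for z in (20,13,88)])
h=hsv.astype(int)
wood=(h[...,0]>8)&(h[...,0]<24)&(h[...,1]>75)
for k in blobs(wood,100):
    q=cen(k)
    if 170<q[1]<290 and 100<q[0]<450: print("wood",q,cv2.contourArea(k),cv2.minAreaRect(k))
E
```

```text
(278, 208) [ 20   6 129] (383, 212) [ 15   8 129] (330, 240) [ 19  90 124] (148, 257) [ 16 117 105] (158, 262) [127  87  79] (152, 315) [115  27 105] (272, 317) [130  84 142] (280, 320) [ 23  16 141] (345, 305) [19 36 57] (300, 300) [165   7 142] (473, 314) [129  89 135] 
purple [272. 317.] 96.0 [array([427.38,  93.62]), array([427.07,  94.14]), array([430.36,  88.61])]
purple [471.46 314.07] 672.0 [array([ 434.16, -343.61]), array([ 433.9 , -345.97]), array([ 436.71, -320.68])]
purple [471.36 261.08] 283.5 [array([ 551.09, -345.71]), array([ 551.59, -348.08]), array([ 546.16, -322.64])]
wood [144.56 264.33] 612.5 ((147.23077392578125, 263.6538391113281), (31.18246841430664, 28.829072952270508), 78.69007110595703)
wood [329.01 224.4 ] 12815.0 ((329.1666259765625, 224.4453125), (161.4789276123047, 81.41060638427734), 2.683774948120117)
```

Run:
```python
import cv2,numpy as np
a=cv2.imread("pics/top0.png")
b=np.hstack([cv2.resize(a[240:340,120:220],(400,400),interpolation=2),cv2.resize(a[240:340,420:520],(400,400),interpolation=2)])
b=np.vstack([b,cv2.resize(a[175:275,240:440],(400,200),interpolation=2).repeat(1,0) if 0 else np.hstack([cv2.resize(a[175:275,240:440],(400,200),interpolation=2),cv2.resize(a[290:340,240:340],(400,200),interpolation=2)])])
cv2.imwrite("pics/c1.png",b)
```

```text
(no output)
```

View pics/c1.png

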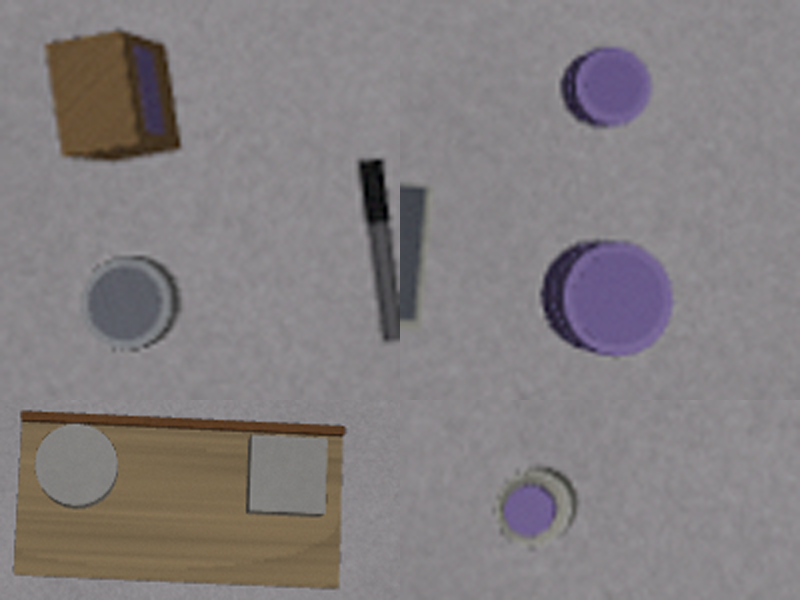

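```bash
cat >> h.py <<'E'
def top_scene(c):
    hs=cv2.cvtColor(c["img"],cv2.COLOR_BGR2HSV).astype(int); m=(hs[...,1]<35)&(hs[...,2]>105)
    b=np.zeros_like(m); b[190:245,256:406]=1
    return m&b
E
python3 - <<'E'
from h import *
c=imaging.capture("top"); im=c["img"]
bright=purple(im)&(im.max(2)>115)
for k in blobs(bright):
    q=cen(k)
    if q[1]>240: print("bright",q,cv2.minEnclosingCircle(k),[cast(c,q,z)[0] for z in (40,26,95)])
P=[]
for k in blobs(top_scene(c),400):
    print("plinth",cen(k),cv2.contourArea(k),cv2.minAreaRect(k)); P.append(cast(c,cen(k),42)[0])
P=sorted(P,key=lambda p:-p[1])
print(P)
if len(P)==2:
    d=P[0]-P[1]; print("mid",(P[0]+P[1])/2,np.linalg.norm(d),"yaw tray",np.arctan2(-d[0],d[1]))
w=cast(c,cv2.boxPoints(((329.17,224.45),(161.5,81.4),2.68)),12); print("traybox",w, w.mean(0))
k=cast(c,np.array([(46,44),(122,31),(138,146),(62,157)])/4+(120-.4,240-.4),80); print("carton",k,k.mean(0),"xdir",np.arctan2(*((k[1]+k[0]-k[2]-k[3])[::-1])))
print("tin",cast(c,(151.4,315.1),20), "roll",cast(c,(359,316),55))
E
```

```text
bright [271.79 317.05] ((271.8636474609375, 317.0), 5.948387145996094) [array([428.15,  92.59]), array([427.53,  93.63]), array([430.57,  88.51])]
bright [473.83 314.35] ((473.4591979980469, 314.39794921875), 13.837414741516113) [array([ 434.29, -342.09]), array([ 433.75, -346.88]), array([ 436.38, -323.27])]
bright [472.58 260.95] ((472.6314697265625, 260.9272155761719), 9.307079315185547) [array([ 549.95, -341.66]), array([ 550.97, -346.44]), array([ 545.95, -322.86])]
plinth [383.75 211.86] 1349.0 ((383.70184326171875, 211.83944702148438), (37.74025344848633, 37.74024963378906), 1.7357045412063599)
plinth [277.65 207.48] 1212.0 ((278.0, 208.5), (37.0, 40.0), 90.0)
[array([663.06,  82.81]), array([ 655.55, -147.08])]
mid [659.31 -32.14] 230.01949806520523 yaw tray -0.032657142761436615
traybox [[ 548.24  151.42]
 [ 730.24  146.41]
 [ 716.87 -215.73]
 [ 533.59 -204.69]] [632.23 -30.64]
carton [[564.15 382.83]
 [571.15 343.29]
 [511.8  332.95]
 [505.82 372.31]] [538.23 357.85] xdir 0.17538796921688893
tin [[429.48 355.35]] roll [[431.59 -91.28]]
```

Emit:
servo_tool(
  increments=[
    [2.5, 3.62, -0.7, 0, 0, 0, 0],
    [2.5, 3.62, -0.7, 0, 0, 0, 0],
    [2.5, 3.62, -0.7, 0, 0, 0, 0],
    [2.5, 3.62, -0.7, 0, 0, 0, 0],
    [2.5, 3.62, -0.7, 0, 0, 0, 0],
    [2.5, 3.62, -0.7, 0, 0, 0, 0],
    [2.44, 3.62, -0.7, 0, 0, 0, 0],
    [0, 0, 0, 0, 0, 0, 0],
  ],
  force=40,
)

```text
clock: 1.0
tcp_pos: [438.7, -333.5, 151.6]
eef_rot: [-0.003, 0.978, 0.21, 0.001]
ft_force: [0.6, 0.7, -0.1]
gripper_width: 85.4
grip_force: 0.0
```

Run:
```python
from h import *
print(status.observe()["tcp_pos"],status.observe()["eef_rot"])
c=imaging.capture("wrist"); im=c["img"]; cv2.imwrite("pics/w1.png",im); print(c["cam_to_world"])
for k in blobs(purple(im),2000):
    q=cen(k); print(q,cv2.minEnclosingCircle(k),cast(c,q,40),cast(c,q,20))
```

```text
[ 438.69 -333.51  151.62] [-0.    0.98  0.21  0.  ]
[[   0.41    0.87    0.29  512.3 ]
 [  -0.91    0.39    0.12 -300.53]
 [  -0.     -0.31    0.95  323.57]
 [   0.      0.      0.      1.  ]]
[332.1  223.96] ((331.6732482910156, 223.46710205078125), 40.206207275390625) [[ 439.87 -339.78]] [[ 434.76 -342.55]]
[400.32  90.5 ] ((400.5, 90.5), 30.70026206970215) [[ 550.18 -342.67]] [[ 552.86 -345.64]]
```

View pics/w1.png

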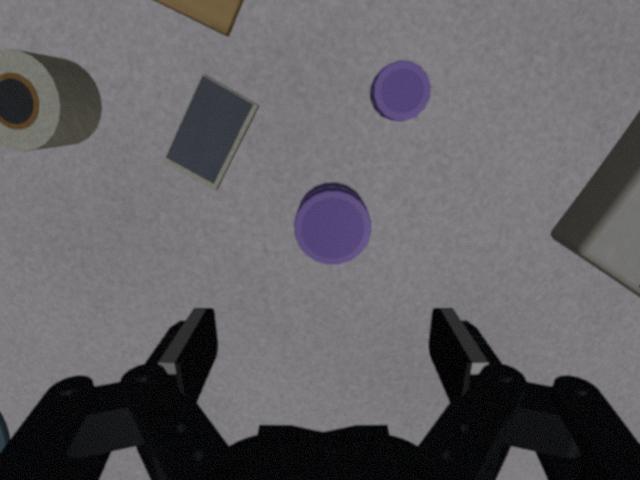

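Emit:
servo_tool(
  increments=[
    [0, 0, -2, 0, 0, 0, 0],
    [0, 0, -2, 0, 0, 0, 0],
    [0, 0, -2, 0, 0, 0, 0],
    [0, 0, -1, 0, 0, 0, 0],
    [0, 0, 0, 0, 0, 0, 0],
    [0, 0, 0, 0, 0, 0, 0],
  ],
)

```text
clock: 1.65
tcp_pos: [433.9, -343.5, 83.3]
eef_rot: [0.0, 0.979, 0.203, 0.0]
ft_force: [0.2, -1.1, 0.5]
gripper_width: 85.5
grip_force: 0.0
```

Emit:
servo_tool(
  increments=[
    [0.05, 0.05, -2.5, 0, 0, 0, 0],
    [0, 0, -2.5, 0, 0, 0, 0],
    [0, 0, -1.7, 0, 0, 0, 0],
    [0, 0, -1, 0, 0, 0, 0],
    [0, 0, 0, 0, 0, 0, 255],
    [0, 0, 0, 0, 0, 0, 255],
    [0, 0, 0, 0, 0, 0, 255],
    [0, 0, 0, 0, 0, 0, 255],
  ],
)

```text
clock: 2.45
tcp_pos: [437.6, -342.8, 10.2]
eef_rot: [0.001, 0.979, 0.204, 0.002]
ft_force: [-0.3, 3.9, 19.7]
gripper_width: 27.9
grip_force: 10.0
```

Run:
```python
from h import *
print(status.observe())
c=imaging.capture("wrist"); cv2.imwrite("pics/w2.png",c["img"])
```

```text
{'clock': 2.45, 'joint_pos': array([ 0.68,  0.46, -0.11,  1.95,  0.07,  0.73, -0.63]), 'qd': array([ 0.  , -0.01, -0.01, -0.02, -0.02,  0.07, -0.01]), 'joint_torque': array([  1.09, -30.17,   1.07, -14.78,   0.58,  -1.52,   0.  ]), 'tcp_pos': array([ 437.59, -342.78,   10.22]), 'eef_rot': array([0.  , 0.98, 0.2 , 0.  ]), 'ft_force': array([-0.27,  3.91, 19.67]), 'wrist_torque': array([1.45, 0.79, 0.05]), 'grip_force': 10.006443255697377, 'gripper_width': 27.87978134139845}
```

View pics/w2.png

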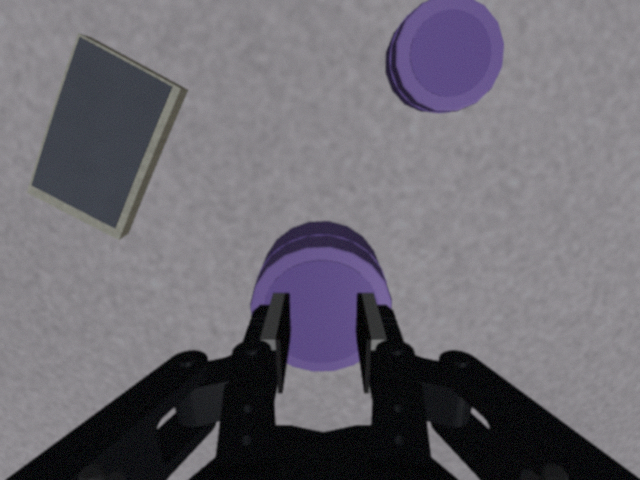

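Run:
```python
from h import *
c=imaging.capture("wrist"); im=c["img"]
s=status.observe(); t=s["tcp_pos"]; print(s["clock"],t,s["gripper_width"],s["ft_force"],s["grip_force"])
for z in (-10,0,20,40): print(z,proj(c,[t[0],t[1],t[2]+z]))
br=purple(im)&(im.max(2)>90)
for k in blobs(br,1000):
  (q,r)=cv2.minEnclosingCircle(k); print(q,r,[cast(c,q,z)[0] for z in (26,40,50)], [np.linalg.norm(cast(c,(q[0]-r,q[1]),z)-cast(c,(q[0]+r,q[1]),z)) for z in (26,40,50)])
```

```text
2.55 [ 438.59 -342.97   10.91] 12.127304897346484 [-0.21  1.54 17.18] 9.206441398091556
-10 [[324.31 274.31]]
0 [[324.47 282.36]]
20 [[324.83 301.14]]
40 [[325.28 324.58]]
(320.3158264160156, 308.3834533691406) 69.65969848632812 [array([ 431.89, -343.63]), array([ 439.  , -340.59]), array([ 444.07, -338.42])] [np.float64(65.6910167251736), np.float64(59.823608576978934), np.float64(55.63260275683987)]
(450.5, 56.3407096862793) 59.30039978027344 [array([ 552.37, -346.65]), array([ 548.71, -343.33]), array([ 546.1 , -340.97])] [np.float64(47.10893938575717), np.float64(42.90125028937452), np.float64(39.89575807767266)]
```

Run:
```python
from h import *
w=imaging.capture("wrist")["img"]; s=imaging.capture("scene"); p=proj(s,[437,-342,30])[0].astype(int); print(p, status.observe()["gripper_width"],status.observe()["tcp_pos"])
x,y=max(p[0]-75,0),p[1]-75
a=cv2.resize(s["img"][y:y+150,x:x+150],(400,400),interpolation=2); b=cv2.resize(w[150:450,170:470],(400,400))
cv2.imwrite("pics/w3.png",np.hstack([a,b]))
```

```text
[137 342] 0.36666331774254646 [ 438.76 -343.09   10.63]
```

View pics/w3.png

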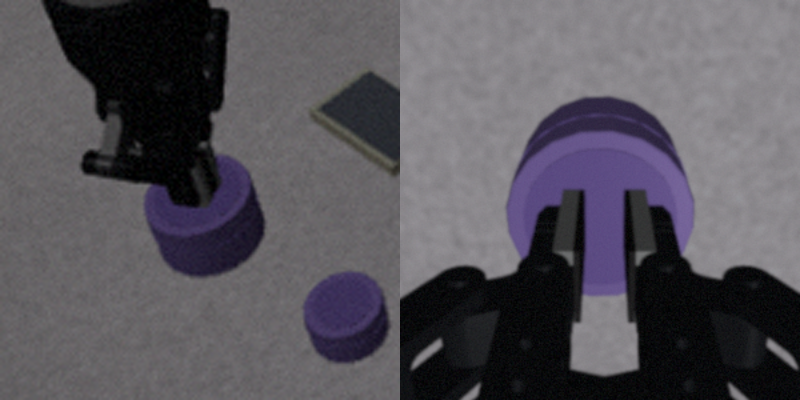

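Emit:
servo_tool(
  increments=[
    [0, 0, 2.5, 0, 0, 0, 255],
    [0, 0, 2.5, 0, 0, 0, 255],
    [0, 0, 2, 0, 0, 0, 255],
    [0, 0, 0, 0, 0, 0, 255],
    [0, 0, 0, 0, 0, 0, 255],
  ],
)

```text
clock: 3.15
tcp_pos: [435.3, -342.7, 77.1]
eef_rot: [0.001, 0.979, 0.204, 0.001]
ft_force: [-0.1, -0.5, -0.9]
gripper_width: -0.4
grip_force: 0.0
```

Run:
```python
from h import *
c=imaging.capture("wrist"); s=imaging.capture("scene")
o=status.observe(); t=o["tcp_pos"]; print(o["clock"],t,o["gripper_width"],o["ft_force"])
for z in (0,10,20,30): print(z,proj(c,[t[0],t[1],t[2]+z]),proj(s,[t[0],t[1],t[2]+z]))
p=proj(s,t)[0].astype(int); x,y=max(p[0]-75,0),p[1]-75; print(x,y)
a=cv2.resize(s["img"][y:y+150,x:x+150],(400,400),interpolation=2); b=cv2.resize(c["img"][150:450,170:470],(400,400))
cv2.imwrite("pics/w4.png",np.hstack([a,b]))
br=purple(c["img"])&(c["img"].max(2)>90)
for k in blobs(br,1000):
  (q,r)=cv2.minEnclosingCircle(k); print(q,r,cast(c,q,40),cast(c,q,26))
```

```text
3.25 [ 433.87 -341.63   75.17] -0.2836399575093261 [-0.59  0.02 -0.14]
0 [[320.91 282.83]] [[129.14 322.34]]
10 [[320.86 291.68]] [[127.48 317.85]]
20 [[320.81 301.5 ]] [[125.79 313.29]]
30 [[320.76 312.45]] [[124.07 308.64]]
54 247
(322.9588623046875, 250.6803741455078) 50.485172271728516 [[ 438.37 -340.92]] [[ 433.63 -343.04]]
(412.37542724609375, 68.10324096679688) 41.48686218261719 [[ 549.5  -343.22]] [[ 552.2  -345.48]]
```

View pics/w4.png

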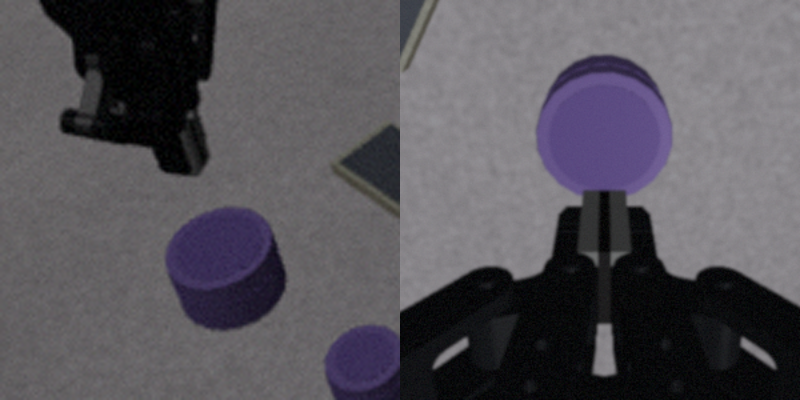

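Emit:
servo_tool(
  increments=[
    [0.2, 0.05, 0, 0, 0, 0, 0],
    [0, 0, 0, 0, 0, 0, 0],
    [0, 0, 0, 0, 0, 0, 0],
    [0, 0, 0, 0, 0, 0, 0],
    [0, 0, -1.8, 0, 0, 0, 0],
    [0, 0, -2, 0, 0, 0, 0],
    [0, 0, -2, 0, 0, 0, 0],
    [0, 0, 0, 0, 0, 0, 0],
  ],
)

```text
clock: 4.05
tcp_pos: [433.9, -339.7, 14.9]
eef_rot: [-0.002, 0.979, 0.204, -0.002]
ft_force: [-0.8, -0.5, 0.3]
gripper_width: 85.5
grip_force: 0.0
```

Emit:
servo_tool(
  increments=[
    [0, 0, -2, 0, 0, 0, 0],
    [0, 0, -1, 0, 0, 0, 0],
    [0, 0, -1, 0, 0, 0, 0],
    [0, 0, 0, 0, 0, 0, 0],
    [0, 0, 0, 0, 0, 0, 0],
  ],
)

```text
clock: 4.55
tcp_pos: [436.6, -341.6, -22.0]
eef_rot: [0.0, 0.979, 0.204, 0.0]
ft_force: [-0.7, -1.6, -0.4]
gripper_width: 85.8
grip_force: 0.0
```

Emit:
servo_tool(
  increments=[
    [0, 0, 0, 0, 0, 0, 255],
    [0, 0, 0, 0, 0, 0, 255],
    [0, 0, 0, 0, 0, 0, 255],
    [0, 0, 0, 0, 0, 0, 255],
    [0, 0, 0, 0, 0, 0, 255],
  ],
)

```text
clock: 5.05
tcp_pos: [437.4, -342.3, -21.2]
eef_rot: [0.001, 0.979, 0.204, 0.001]
ft_force: [-0.3, 0.1, 4.4]
gripper_width: 61.3
grip_force: 44.1
```

Emit:
servo_tool(
  increments=[
    [0, 0, 2, 0, 0, 0, 255],
    [0, 0, 4, 0, 0, 0, 255],
    [0, 0, 4, 0, 0, 0, 255],
    [1.6, 3, 1, 0, 0, 0, 255],
    [2.3, 4.3, 0, 0, 0, 0, 255],
    [2.3, 4.3, 0, 0, 0, 0, 255],
    [2.3, 4.3, 0, 0, 0, 0, 255],
    [2.3, 4.3, 0, 0, 0, 0, 255],
  ],
)

```text
clock: 5.85
tcp_pos: [544.0, -137.7, 87.0]
eef_rot: [-0.0, 0.979, 0.204, -0.001]
ft_force: [1.5, 0.7, -0.9]
gripper_width: 61.0
grip_force: 44.0
```

Emit:
servo_tool(
  increments=[
    [2.3, 4.3, 0, 0, 0, 0, 255],
    [2.3, 4.3, 0, 0, 0, 0, 255],
    [2.3, 4.3, 0, 0, 0, 0, 255],
    [2.3, 4.3, 0, 0, 0, 0, 255],
    [1.5, 3, 0, 0, 0, 0, 255],
    [1.15, 2.03, 0, 0, 0, 0, 255],
    [0, 0, 0, 0, 0, 0, 255],
    [0, 0, 0, 0, 0, 0, 255],
  ],
)

```text
clock: 6.65
tcp_pos: [661.7, 83.1, 86.4]
eef_rot: [0.0, 0.979, 0.205, -0.001]
ft_force: [0.5, 0.0, -1.8]
gripper_width: 61.3
grip_force: 44.0
```

Emit:
servo_tool(
  increments=[
    [0, 0, 0, 0, 0, 0, 255],
    [0, 0, 0, 0, 0, 0, 255],
    [0, 0, 0, 0, 0, 0, 255],
  ],
)

```text
clock: 6.95
tcp_pos: [662.7, 80.7, 87.7]
eef_rot: [0.0, 0.979, 0.203, -0.0]
ft_force: [0.8, -1.3, -2.2]
gripper_width: 60.8
grip_force: 44.0
```

```bash
cat >> h.py <<'E'
def held(names,lo,hi,zl,x,y,r=60):
    """purple tops seen near x,y when cast at zl"""
    for n in names:
        c=imaging.capture(n); im=c["img"]
        for k in blobs(purple(im)&(im.max(2)>lo),hi):
            q=cen(k); w=cast(c,q,zl)[0]
            if np.hypot(*(w-(x,y)))<r: print(n,q,cv2.minEnclosingCircle(k)[1],w)
    print(status.observe()["tcp_pos"])
E
python3 - <<'E'
from h import *
held(["top"],0,50,129,663,83)
c=imaging.capture("wrist");cv2.imwrite("pics/w5.png",c["img"])
E
```

```text
[662.82  81.19  87.79]
```

View pics/w5.png

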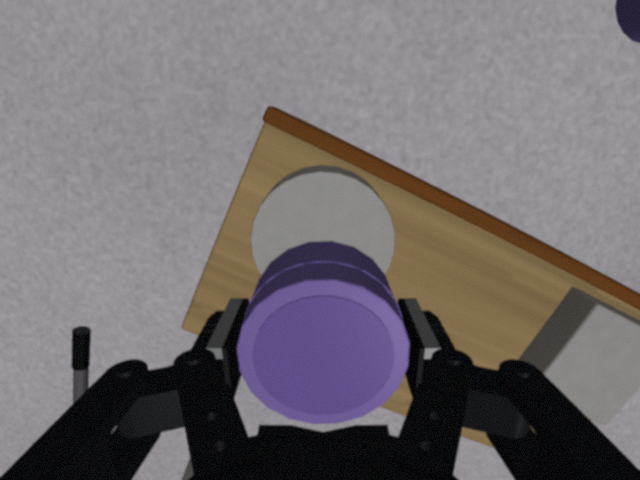

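Run:
```python
from h import *
c=imaging.capture("wrist");im=c["img"]; hs=cv2.cvtColor(im,cv2.COLOR_BGR2HSV)
for k in blobs(purple(im)&(im.max(2)>90),2000):
    q,ax,an=cv2.fitEllipse(k); print(q,ax,[cast(c,q,z)[0] for z in (145,149,153)])
# plinth: white rim points, circle fit in world
m=np.zeros(im.shape[:2],bool); m[165:262,245:400]=1
m&=(hs[...,1]<35)&(hs[...,2]>100)
k=max(blobs(m,500),key=cv2.contourArea)[:,0]
W=cast(c,k,42); k=k[:,1]<238
W=W[k]; A=np.c_[2*W,np.ones(len(W))]; s=np.linalg.lstsq(A,(W**2).sum(1),rcond=None)[0]; print("plinth",s[:2],np.sqrt(s[2]+s[0]**2+s[1]**2))
```

```text
(322.94696044921875, 350.5207214355469) (143.48309326171875, 171.5146942138672) [array([662.76,  82.18]), array([665.35,  83.31]), array([667.95,  84.44])]
plinth [667.28  83.98] 43.76741652733663
```

Emit:
servo_tool(
  increments=[
    [0.2, 0.1, -1.5, 0, 0, 0, 255],
    [0, 0, -2, 0, 0, 0, 255],
    [0, 0, -1.5, 0, 0, 0, 255],
    [0, 0, -0.7, 0, 0, 0, 255],
    [0, 0, -0.5, 0, 0, 0, 255],
    [0, 0, -0.4, 0, 0, 0, 255],
    [0, 0, 0, 0, 0, 0, 255],
    [0, 0, 0, 0, 0, 0, 255],
  ],
)

```text
clock: 7.9
tcp_pos: [665.6, 83.9, 22.4]
eef_rot: [0.0, 0.979, 0.204, 0.001]
ft_force: [-0.5, 0.7, -1.8]
gripper_width: 61.2
grip_force: 44.0
```

Emit:
servo_tool(
  increments=[
    [0, 0, -0.15, 0, 0, 0, 255],
    [0, 0, 0, 0, 0, 0, 255],
    [0, 0, 0, 0, 0, 0, 200],
    [0, 0, 0, 0, 0, 0, 100],
    [0, 0, 0, 0, 0, 0, 0],
    [0, 0, 0, 0, 0, 0, 0],
  ],
)

```text
clock: 8.5
tcp_pos: [665.0, 83.8, 20.5]
eef_rot: [-0.0, 0.979, 0.204, 0.0]
ft_force: [0.4, -0.5, -0.2]
gripper_width: 84.9
grip_force: 0.0
```

Emit:
servo_tool(
  increments=[
    [0, 0, 2.5, 0, 0, 0, 0],
    [0, 0, 4, 0, 0, 0, 0],
    [0, 0, 2, 0, 0, 0, 0],
    [-1.135, -4.3, 0, 0, 0, 0, 0],
    [-1.135, -4.3, 0, 0, 0, 0, 0],
    [-1.135, -4.3, 0, 0, 0, 0, 0],
    [-1.135, -4.3, 0, 0, 0, 0, 0],
    [-1.135, -4.3, 0, 0, 0, 0, 0],
  ],
)

```text
clock: 9.3
tcp_pos: [607.6, -132.9, 105.5]
eef_rot: [0.0, 0.979, 0.204, 0.0]
ft_force: [0.0, -0.1, -0.4]
gripper_width: 85.5
grip_force: 0.0
```

Emit:
servo_tool(
  increments=[
    [-1.135, -4.3, 0, 0, 0, 0, 0],
    [-1.135, -4.3, 0, 0, 0, 0, 0],
    [-1.135, -4.3, 0, 0, 0, 0, 0],
    [-1.135, -4.3, -1, 0, 0, 0, 0],
    [-1.135, -4.3, -1, 0, 0, 0, 0],
    [0, 0, -1, 0, 0, 0, 0],
    [0, 0, 0, 0, 0, 0, 0],
    [0, 0, 0, 0, 0, 0, 0],
  ],
)

```text
clock: 10.1
tcp_pos: [552.1, -344.3, 75.1]
eef_rot: [-0.001, 0.979, 0.205, 0.0]
ft_force: [0.1, 0.5, 0.1]
gripper_width: 85.5
grip_force: 0.0
```

Run:
```python
from h import *
held(["top"],115,100,82,663,83)
held(["wrist"],90,1000,26,551,-346)
```

```text
top [276.19 204.24] 14.510552406311035 [662.6   83.34]
[ 552.92 -343.73   75.63]
wrist [326.97 248.74] 33.95926284790039 [ 553.85 -345.52]
[ 553.29 -343.66   75.99]
```

Emit:
servo_tool(
  increments=[
    [0.05, 0, -2.5, 0, 0, 0, 0],
    [0, 0, -3, 0, 0, 0, 0],
    [0, 0, -2.5, 0, 0, 0, 0],
    [0, 0, -1.2, 0, 0, 0, 0],
    [0, 0, -0.9, 0, 0, 0, 0],
    [0, 0, 0, 0, 0, 0, 0],
    [0, 0, 0, 0, 0, 0, 0],
    [0, 0, 0, 0, 0, 0, 255],
  ],
)

```text
clock: 11.0
tcp_pos: [553.4, -346.9, -24.1]
eef_rot: [0.001, 0.979, 0.204, 0.001]
ft_force: [-0.3, 0.2, 0.2]
gripper_width: 73.0
grip_force: 0.0
```

Emit:
servo_tool(
  increments=[
    [0, 0, 0, 0, 0, 0, 255],
    [0, 0, 0, 0, 0, 0, 255],
    [0, 0, 0, 0, 0, 0, 255],
    [0, 0, 0, 0, 0, 0, 255],
    [0, 0, 0, 0, 0, 0, 255],
  ],
)

```text
clock: 11.5
tcp_pos: [552.9, -346.8, -24.6]
eef_rot: [0.001, 0.979, 0.204, 0.001]
ft_force: [-0.3, 0.7, 5.9]
gripper_width: 42.8
grip_force: 41.2
```

Emit:
servo_tool(
  increments=[
    [0, 0, 2.5, 0, 0, 0, 255],
    [0, 0, 4, 0, 0, 0, 255],
    [0, 0, 4.5, 0, 0, 0, 255],
    [1.13, 4.3, 2, 0, 0, 0, 255],
    [1.13, 4.3, 1, 0, 0, 0, 255],
    [1.13, 4.3, 0, 0, 0, 0, 255],
    [1.13, 4.3, 0, 0, 0, 0, 255],
    [1.13, 4.3, 0, 0, 0, 0, 255],
  ],
)

```text
clock: 12.3
tcp_pos: [607.9, -129.4, 113.6]
eef_rot: [-0.0, 0.979, 0.204, -0.001]
ft_force: [0.6, 0.3, -1.0]
gripper_width: 42.6
grip_force: 40.8
```

Emit:
servo_tool(
  increments=[
    [1.13, 4.3, 0, 0, 0, 0, 255],
    [1.13, 4.3, 0, 0, 0, 0, 255],
    [1.13, 4.3, 0, 0, 0, 0, 255],
    [1.13, 4.3, 0, 0, 0, 0, 255],
    [1.13, 4.3, 0, 0, 0, 0, 255],
    [0, 0, 0, 0, 0, 0, 255],
    [0, 0, 0, 0, 0, 0, 255],
    [0, 0, 0, 0, 0, 0, 255],
  ],
)

```text
clock: 13.1
tcp_pos: [664.3, 81.7, 113.2]
eef_rot: [0.001, 0.979, 0.203, -0.001]
ft_force: [0.1, -0.6, 0.5]
gripper_width: 42.6
grip_force: 40.8
```

Emit:
servo_tool(
  increments=[
    [0, 0, -1.5, 0, 0, 0, 255],
    [0, 0, -1.5, 0, 0, 0, 255],
    [0, 0, 0, 0, 0, 0, 255],
    [0, 0, 0, 0, 0, 0, 255],
  ],
)

```text
clock: 13.5
tcp_pos: [663.7, 82.7, 82.6]
eef_rot: [-0.0, 0.979, 0.203, -0.002]
ft_force: [0.2, -0.7, 0.4]
gripper_width: 42.9
grip_force: 40.8
```

Run:
```python
from h import *
c=imaging.capture("wrist"); t=status.observe()["tcp_pos"]; print(t, status.observe()["ft_force"]); cv2.imwrite("pics/w6.png",c["img"])
```

```text
[664.61  83.27  83.6 ] [ 0.28 -0.6  -0.58]
```

View pics/w6.png

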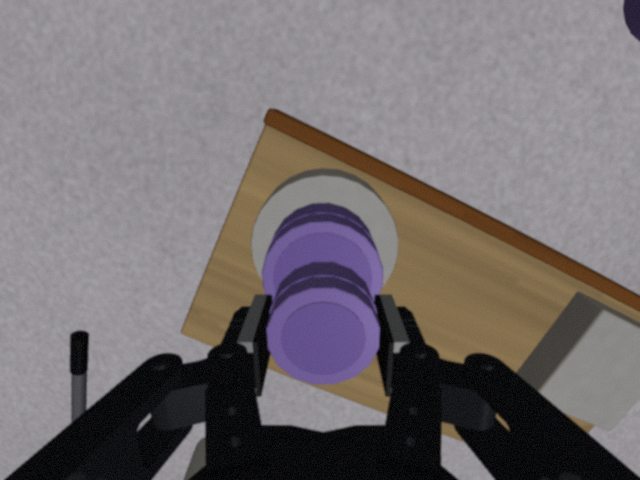

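Run:
```python
from h import *
c=imaging.capture("wrist"); print(status.observe()["tcp_pos"])
t=np.linspace(0,6.28,90)
print(cast(c,(323.5,336),135))
for x,y in ((663,82),(665,83),(667,84)):
    q=proj(c,np.c_[x+31*np.cos(t),y+31*np.sin(t),82+0*t]); p=proj(c,np.c_[x+22*np.cos(t),y+22*np.sin(t),135+0*t])
    print(x,y,"jar l,r,top",q[:,0].min(),q[:,0].max(),q[:,1].min(),"pot",p[:,0].min(),p[:,0].max(),p[:,1].min(),p[:,1].max())
```

```text
[665.17  83.6   84.29]
[[666.8   84.54]]
663 82 jar l,r,top 264.093295608486 385.77914770650716 226.65170704441547 pot 267.28663313278554 384.01433476235644 293.85500299195684 392.827416658748
665 83 jar l,r,top 263.62976213530015 385.78878125868715 222.2031412775971 pot 266.6566366233598 384.03877976466595 288.19733875804445 388.3396605136333
667 84 jar l,r,top 263.16365161254015 385.7974340876139 217.720567704767 pot 266.02121021258677 384.06176683938315 282.47413995195126 383.7982096887374
```

Emit:
servo_tool(
  increments=[
    [-0.3, -0.1, -0.8, 0, 0, 0, 255],
    [0, 0, -0.8, 0, 0, 0, 255],
    [0, 0, -0.6, 0, 0, 0, 255],
    [0, 0, -0.4, 0, 0, 0, 255],
    [0, 0, 0, 0, 0, 0, 255],
    [0, 0, 0, 0, 0, 0, 255],
    [0, 0, 0, 0, 0, 0, 255],
  ],
)

```text
clock: 14.3
tcp_pos: [662.1, 82.9, 58.2]
eef_rot: [-0.0, 0.979, 0.204, 0.0]
ft_force: [-0.5, -0.4, -0.8]
gripper_width: 42.5
grip_force: 40.9
```

Emit:
servo_tool(
  increments=[
    [0, 0, -0.15, 0, 0, 0, 255],
    [0, 0, 0, 0, 0, 0, 255],
    [0, 0, 0, 0, 0, 0, 200],
    [0, 0, 0, 0, 0, 0, 100],
    [0, 0, 0, 0, 0, 0, 0],
    [0, 0, 0, 0, 0, 0, 0],
  ],
)

```text
clock: 14.9
tcp_pos: [661.7, 82.7, 56.3]
eef_rot: [-0.0, 0.979, 0.204, -0.0]
ft_force: [-0.6, -0.5, 0.6]
gripper_width: 78.7
grip_force: 0.0
```

Emit:
servo_tool(
  increments=[
    [0, 0, 2, 0, 0, 0, 0],
    [0, 0, 3, 0, 0, 0, 0],
    [-1.55, 3.44, 0.5, 0, 0, -0.05, 0],
    [-1.55, 3.44, 0, 0, 0, -0.05, 0],
    [-1.55, 3.44, 0, 0, 0, -0.05, 0],
    [-1.55, 3.44, 0, 0, 0, -0.05, 0],
    [-1.55, 3.44, 0, 0, 0, -0.036, 0],
    [-1.55, 3.44, 0, 0, 0, 0, 0],
  ],
)

```text
clock: 15.7
tcp_pos: [568.2, 290.4, 111.6]
eef_rot: [0.0, 0.996, 0.087, 0.0]
ft_force: [0.0, 1.1, 0.2]
gripper_width: 85.3
grip_force: 0.0
```

Emit:
servo_tool(
  increments=[
    [-1.55, 3.44, 0, 0, 0, 0, 0],
    [-1.55, 3.44, 0, 0, 0, 0, 0],
    [0, 0, 0, 0, 0, 0, 0],
    [0, 0, 0, 0, 0, 0, 0],
    [0, 0, 0, 0, 0, 0, 0],
  ],
)

```text
clock: 16.2
tcp_pos: [538.9, 356.2, 111.4]
eef_rot: [0.001, 0.996, 0.086, 0.0]
ft_force: [0.5, -1.0, -0.7]
gripper_width: 85.4
grip_force: 0.0
```

Run:
```python
from h import *
s=imaging.capture("top"); im=s["img"]
for k in blobs(purple(im)&(im.max(2)>115)):
    q=cen(k)
    if abs(q[0]-277)<20 and abs(q[1]-203)<20:
        print(cv2.contourArea(k),cv2.minEnclosingCircle(k)); m=k
a=cv2.resize(im[180:240,247:307],(480,480),interpolation=2)
c=imaging.capture("wrist"); o=status.observe();print(o["tcp_pos"],o["eef_rot"],o["joint_pos"])
w=cv2.resize(c["img"],(640,480))[:,160:480]
cv2.imwrite("pics/w7.png",np.hstack([a,w]))
```

```text
507.5 ((276.2527770996094, 204.4611053466797), 14.477239608764648)
[539.4  355.52 111.5 ] [0.   1.   0.09 0.  ] [-0.41  0.49 -0.31  1.67  0.17  1.01 -2.17]
```

View pics/w7.png

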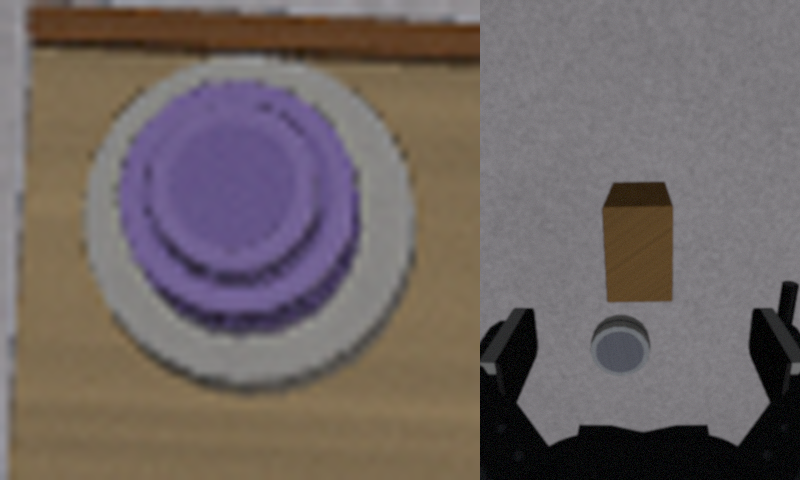

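Run:
```python
from h import *
s=imaging.capture("top"); f=lambda x,y,z:print(cast(s,(247+x/8-.44,180+y/8-.44),z))
f(235,189,108);f(240,201,82);f(249,222,42)
c=imaging.capture("wrist"); print(cast(c,[(318,254),(319,206),(321,301)],80))
```

```text
[[659.88  82.11]]
[[661.68  82.55]]
[[663.44  82.74]]
[[542.   359.61]
 [570.24 363.81]
 [512.23 352.74]]
```

Emit:
servo_tool(
  increments=[
    [0.2, 0.05, -3, 0, 0, 0, 0],
    [0, 0, -3, 0, 0, 0, 0],
    [0, 0, -3, 0, 0, 0, 0],
    [0, 0, -1.5, 0, 0, 0, 0],
    [0, 0, -1, 0, 0, 0, 0],
    [0, 0, 0, 0, 0, 0, 0],
    [0, 0, 0, 0, 0, 0, 255],
    [0, 0, 0, 0, 0, 0, 255],
  ],
)

```text
clock: 17.2
tcp_pos: [541.4, 359.6, -1.4]
eef_rot: [-0.001, 0.996, 0.087, 0.001]
ft_force: [1.0, -0.0, 0.6]
gripper_width: 58.6
grip_force: 0.0
```

Emit:
servo_tool(
  increments=[
    [0, 0, 0, 0, 0, 0, 255],
    [0, 0, 0, 0, 0, 0, 255],
    [0, 0, 0, 0, 0, 0, 255],
    [0, 0, 0, 0, 0, 0, 255],
  ],
)

```text
clock: 17.6
tcp_pos: [541.2, 359.4, -1.6]
eef_rot: [-0.001, 0.996, 0.087, 0.001]
ft_force: [0.2, -0.0, 5.7]
gripper_width: 39.6
grip_force: 39.9
```

Emit:
servo_tool(
  increments=[
    [0, 0, 2, 0, 0, 0, 255],
    [0, 0, 4, 0, 0, 0, 255],
    [0, 0, 4, 0, 0, 0, 255],
    [0, -3, 2.5, 0, 0, 0.1136, 255],
    [0, -4.3, 0, 0, 0, 0.1136, 255],
    [0, -4.3, 0, 0, 0, 0.1136, 255],
    [0, -4.3, 0, 0, 0, 0.1136, 255],
    [0, -4.3, 0, 0, 0, 0.1136, 255],
  ],
)

```text
clock: 18.4
tcp_pos: [539.0, 154.4, 121.1]
eef_rot: [0.0, 0.931, 0.365, -0.001]
ft_force: [0.7, -0.1, -1.8]
gripper_width: 39.5
grip_force: 39.2
```

Emit:
servo_tool(
  increments=[
    [0, -4.3, 0, 0, 0, 0.1136, 255],
    [1.65, -4.3, 0, 0, 0, 0.1136, 255],
    [1.65, -4.3, 0, 0, 0, 0.1136, 255],
    [1.65, -4.3, 0, 0, 0, 0.1136, 255],
    [1.65, -4.3, 0, 0, 0, 0.1136, 255],
    [1.65, -4.3, 0, 0, 0, 0.1136, 255],
    [1.65, -4.55, 0, 0, 0, 0.1136, 255],
    [1.65, 0, 0, 0, 0, 0, 255],
  ],
)

```text
clock: 19.2
tcp_pos: [653.4, -161.3, 120.2]
eef_rot: [0.002, 0.723, 0.691, -0.004]
ft_force: [-0.8, -1.5, -0.4]
gripper_width: 39.6
grip_force: 39.2
```

Emit:
servo_tool(
  increments=[
    [0, 0, -2, 0, 0, 0, 255],
    [0, 0, -2, 0, 0, 0, 255],
    [0, 0, 0, 0, 0, 0, 255],
    [0, 0, 0, 0, 0, 0, 255],
    [0, 0, 0, 0, 0, 0, 255],
  ],
)

```text
clock: 19.7
tcp_pos: [656.1, -147.0, 82.7]
eef_rot: [0.001, 0.719, 0.695, 0.0]
ft_force: [0.3, -0.6, -1.3]
gripper_width: 39.7
grip_force: 39.2
```

Run:
```python
from h import *
c=imaging.capture("wrist"); o=status.observe();print(o["tcp_pos"],o["eef_rot"],o["ft_force"])
cv2.imwrite("pics/w8.png",c["img"])
```

```text
[ 656.43 -147.     83.18] [0.   0.72 0.7  0.  ] [-0.15 -0.53 -0.57]
```

View pics/w8.png

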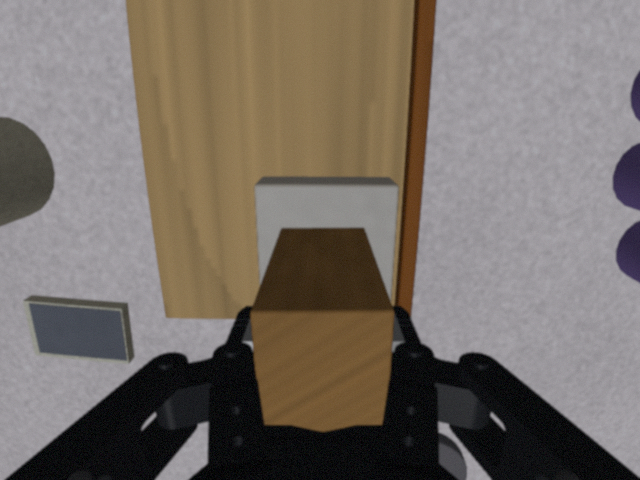

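Run:
```python
from h import *
c=imaging.capture("wrist"); print(status.observe()["tcp_pos"])
print("plinth edge",cast(c,[(256,184),(397,186)],42),"carton bottom edge",cast(c,[(281,228),(365,228)],84),"carton top",cast(c,[(252,308),(392,311)],164))
```

```text
[ 656.51 -147.06   83.27]
plinth edge [[ 619.71 -102.86]
 [ 700.56 -106.68]] carton bottom edge [[ 637.52 -117.  ]
 [ 677.55 -118.34]] carton top [[ 637.93 -115.45]
 [ 676.28 -117.68]]
```

Emit:
servo_tool(
  increments=[
    [0.1, 0.05, -1.5, 0, 0, 0, 255],
    [0, 0, -1.2, 0, 0, 0, 255],
    [0, 0, -0.8, 0, 0, 0, 255],
    [0, 0, -0.5, 0, 0, 0, 255],
    [0, 0, -0.2, 0, 0, 0, 255],
    [0, 0, 0, 0, 0, 0, 255],
    [0, 0, 0, 0, 0, 0, 255],
  ],
)

```text
clock: 20.5
tcp_pos: [656.3, -146.5, 40.3]
eef_rot: [-0.0, 0.719, 0.695, -0.0]
ft_force: [-2.5, 0.5, 5.2]
gripper_width: 39.6
grip_force: 39.7
```

Emit:
servo_tool(
  increments=[
    [0, 0, 0, 0, 0, 0, 200],
    [0, 0, 0, 0, 0, 0, 100],
    [0, 0, 0, 0, 0, 0, 0],
    [0, 0, 0, 0, 0, 0, 0],
    [0, 0, 2, 0, 0, 0, 0],
    [0, 0, 4, 0, 0, 0, 0],
    [0, 0, 3, 0, 0, 0, 0],
    [-1.89, 4.18, 0, 0, 0, 0, 0],
  ],
)

```text
clock: 21.3
tcp_pos: [644.0, -114.7, 135.8]
eef_rot: [0.008, 0.723, 0.691, 0.003]
ft_force: [0.9, -0.7, 1.1]
gripper_width: 85.4
grip_force: 0.0
```

Emit:
servo_tool(
  increments=[
    [-1.89, 4.18, 0, 0, 0, 0, 0],
    [-1.89, 4.18, 0, 0, 0, 0, 0],
    [-1.89, 4.18, 0, 0, 0, 0, 0],
    [-1.89, 4.18, 0, 0, 0, 0, 0],
    [-1.89, 4.18, 0, 0, 0, 0, 0],
    [-1.89, 4.18, 0, 0, 0, 0, 0],
    [-1.89, 4.18, 0, 0, 0, 0, 0],
    [-1.89, 4.18, 0, 0, 0, 0, 0],
  ],
)

```text
clock: 22.1
tcp_pos: [485.7, 231.2, 129.9]
eef_rot: [0.0, 0.719, 0.695, 0.0]
ft_force: [0.8, 0.6, 0.6]
gripper_width: 85.5
grip_force: 0.0
```

Emit:
servo_tool(
  increments=[
    [-1.89, 4.18, -2, 0, 0, 0, 0],
    [-1.89, 4.18, -2, 0, 0, 0, 0],
    [-1.89, 4.18, -2, 0, 0, 0, 0],
    [0, 0, 0, 0, 0, 0, 0],
    [0, 0, 0, 0, 0, 0, 0],
    [0, 0, 0, 0, 0, 0, 0],
  ],
)

```text
clock: 22.7
tcp_pos: [430.9, 353.8, 69.8]
eef_rot: [0.001, 0.719, 0.695, -0.0]
ft_force: [0.1, -0.9, -0.7]
gripper_width: 85.1
grip_force: 0.0
```

Run:
```python
from h import *
c=imaging.capture("wrist"); s=imaging.capture("top"); o=status.observe();print(o["tcp_pos"],o["eef_rot"],o["joint_pos"])
t=proj(c,[429.5,355.3,20])[0]; print(t)
w=c["img"][:,80:560]; a=cv2.resize(s["img"][170:280,330:440],(310,310),interpolation=2); a=np.vstack([a,np.zeros((170,310,3),np.uint8)])
cv2.imwrite("pics/w9.png",np.hstack([w,a]))
```

```text
[431.67 353.18  70.19] [0.   0.72 0.69 0.  ] [-0.27  0.43 -0.58  1.9   0.3   0.89 -1.04]
[320.33 246.93]
```

View pics/w9.png

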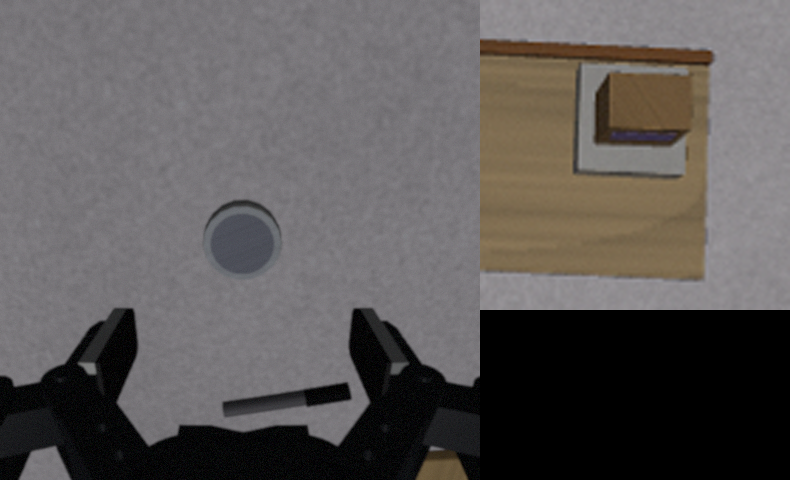

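Emit:
servo_tool(
  increments=[
    [0, 0, -2.5, 0, 0, 0, 0],
    [0, 0, -3, 0, 0, 0, 0],
    [0, 0, -2.5, 0, 0, 0, 0],
    [0, 0, -1.2, 0, 0, 0, 0],
    [0, 0, -0.8, 0, 0, 0, 0],
    [0, 0, 0, 0, 0, 0, 0],
    [0, 0, 0, 0, 0, 0, 255],
    [0, 0, 0, 0, 0, 0, 255],
  ],
)

```text
clock: 23.6
tcp_pos: [430.8, 355.9, -28.9]
eef_rot: [0.0, 0.719, 0.695, 0.001]
ft_force: [-0.2, -0.2, 0.3]
gripper_width: 59.3
grip_force: 0.0
```

Emit:
servo_tool(
  increments=[
    [0, 0, 0, 0, 0, 0, 255],
    [0, 0, 0, 0, 0, 0, 255],
    [0, 0, 0, 0, 0, 0, 255],
    [0, 0, 0, 0, 0, 0, 255],
  ],
)

```text
clock: 24.0
tcp_pos: [430.8, 356.1, -28.7]
eef_rot: [0.0, 0.719, 0.695, 0.001]
ft_force: [0.2, -0.3, 7.1]
gripper_width: 48.6
grip_force: 41.8
```

Emit:
servo_tool(
  increments=[
    [0, 0, 2, 0, 0, 0, 255],
    [0, 0, 4, 0, 0, 0, 255],
    [0, 0, 4, 0, 0, 0, 255],
    [1.6, -3.846, 2, 0, 0, 0, 255],
    [1.6, -3.846, 0, 0, 0, 0, 255],
    [1.6, -3.846, 0, 0, 0, 0, 255],
    [1.6, -3.846, 0, 0, 0, 0, 255],
    [1.6, -3.846, 0, 0, 0, 0, 255],
  ],
)

```text
clock: 24.8
tcp_pos: [509.8, 160.9, 89.9]
eef_rot: [0.0, 0.718, 0.696, -0.0]
ft_force: [0.4, 0.8, -0.8]
gripper_width: 48.3
grip_force: 41.5
```

Emit:
servo_tool(
  increments=[
    [1.6, -3.846, 0, 0, 0, 0, 255],
    [1.6, -3.846, 0, 0, 0, 0, 255],
    [1.6, -3.846, 0, 0, 0, 0, 255],
    [1.6, -3.846, -1, 0, 0, 0, 255],
    [1.6, -3.846, -3, 0, 0, 0, 255],
    [0, 0, -3, 0, 0, 0, 255],
    [0, 0, 0, 0, 0, 0, 255],
    [0, 0, 0, 0, 0, 0, 255],
  ],
)

```text
clock: 25.6
tcp_pos: [588.1, -27.1, 20.1]
eef_rot: [-0.001, 0.718, 0.696, -0.0]
ft_force: [1.2, 0.8, 0.4]
gripper_width: 48.8
grip_force: 41.6
```

Emit:
servo_tool(
  increments=[
    [0, 0, -1.5, 0, 0, 0, 255],
    [0, 0, -1, 0, 0, 0, 255],
    [0, 0, -0.8, 0, 0, 0, 255],
    [0, 0, -0.4, 0, 0, 0, 255],
    [0, 0, 0, 0, 0, 0, 255],
    [0, 0, 0, 0, 0, 0, 255],
  ],
)

```text
clock: 26.2
tcp_pos: [589.6, -28.4, -16.3]
eef_rot: [0.0, 0.718, 0.696, 0.0]
ft_force: [0.9, -0.5, -1.6]
gripper_width: 48.6
grip_force: 41.5
```

Emit:
servo_tool(
  increments=[
    [0, 0, -0.1, 0, 0, 0, 255],
    [0, 0, 0, 0, 0, 0, 200],
    [0, 0, 0, 0, 0, 0, 100],
    [0, 0, 0, 0, 0, 0, 0],
    [0, 0, 0, 0, 0, 0, 0],
    [0, 0, 2, 0, 0, 0, 0],
    [0, 0, 4, 0, 0, 0, 0],
    [0, 0, 4, 0, 0, 0.14, 0],
  ],
)

```text
clock: 27.0
tcp_pos: [588.1, -28.6, 82.5]
eef_rot: [-0.001, 0.667, 0.745, -0.001]
ft_force: [0.9, -0.4, -0.0]
gripper_width: 85.2
grip_force: 0.0
```

Emit:
servo_tool(
  increments=[
    [0, 0, 3, 0, 0, 0.14, 0],
    [-1.6, 1.18, 0, 0, 0, 0.14, 0],
    [-1.6, 1.18, 0, 0, 0, 0.14, 0],
    [-1.6, 1.18, 0, 0, 0, 0.14, 0],
    [-1.6, 1.18, 0, 0, 0, 0.14, 0],
    [-1.6, 1.18, 0, 0, 0, 0.14, 0],
    [-1.6, 1.18, 0, 0, 0, 0.14, 0],
    [-1.6, 1.18, 0, 0, 0, 0.14, 0],
  ],
)

```text
clock: 27.8
tcp_pos: [476.6, 54.3, 112.5]
eef_rot: [0.0, 0.168, 0.986, -0.0]
ft_force: [0.0, -0.7, 0.7]
gripper_width: 85.3
grip_force: 0.0
```

Emit:
servo_tool(
  increments=[
    [-1.6, 1.18, 0, 0, 0, 0.14, 0],
    [-1.6, 1.18, 0, 0, 0, 0.14, 0],
    [-1.6, 1.18, 0, 0, 0, 0.03, 0],
    [0, 0, 0, 0, 0, 0, 0],
    [0, 0, 0, 0, 0, 0, 0],
    [0, 0, 0, 0, 0, 0, 0],
  ],
)

```text
clock: 28.4
tcp_pos: [430.3, 88.8, 112.8]
eef_rot: [0.001, 0.018, 1.0, -0.0]
ft_force: [-0.0, -0.6, -0.4]
gripper_width: 85.4
grip_force: 0.0
```

Run:
```python
from h import *
o=status.observe();print(o["tcp_pos"],o["eef_rot"],o["joint_pos"])
held(["wrist"],60,200,95,430,89,30)
c=imaging.capture("top"); hs=cv2.cvtColor(c["img"],cv2.COLOR_BGR2HSV).astype(int)
q=proj(c,[590,-29,30])[0]; print("tin px",q)
x,y=q.astype(int); cr=c["img"][y-25:y+25,x-25:x+25]
t=imaging.capture("scene"); p=proj(t,[600,-30,20])[0].astype(int); print(x,y,p)
d=t["img"][p[1]-50:p[1]+50,p[0]-50:p[0]+50]
cv2.imwrite("pics/w10.png",np.hstack([cv2.resize(v,(400,400),interpolation=2) for v in (cr,d)]))
```

```text
[430.28  88.8  112.85] [ 0.    0.02  1.   -0.  ] [ 0.54  0.18 -0.89  2.13  0.18  0.9   1.09]
wrist [321.47 266.31] 25.601253509521484 [429.23  88.71]
[430.3   88.79 112.81]
tin px [329.09 242.09]
329 242 [329 271]
```

View pics/w10.png

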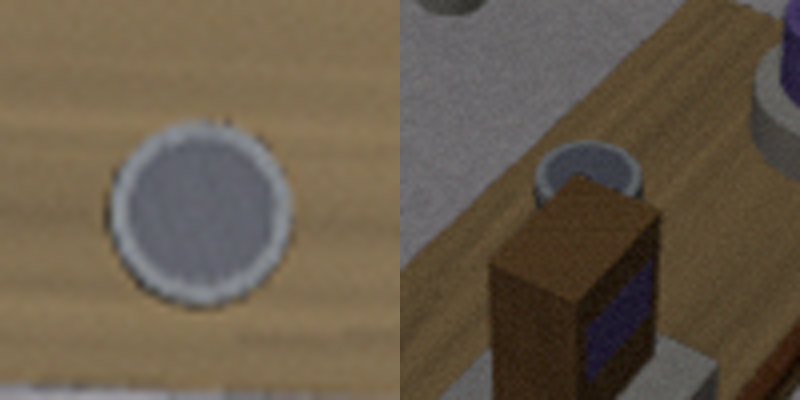

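Emit:
servo_tool(
  increments=[
    [0, 0, -3, 0, 0, 0, 0],
    [0, 0, -3, 0, 0, 0, 0],
    [0, 0, -2.5, 0, 0, 0, 0],
    [0, 0, -1.5, 0, 0, 0, 0],
    [0, 0, -1, 0, 0, 0, 0],
    [0, 0, 0, 0, 0, 0, 0],
    [0, 0, 0, 0, 0, 0, 255],
    [0, 0, 0, 0, 0, 0, 255],
  ],
)

```text
clock: 29.35
tcp_pos: [430.5, 89.6, 3.5]
eef_rot: [0.001, 0.017, 1.0, 0.0]
ft_force: [0.1, -0.2, 0.3]
gripper_width: 58.8
grip_force: 0.0
```

Emit:
servo_tool(
  increments=[
    [0, 0, 0, 0, 0, 0, 255],
    [0, 0, 0, 0, 0, 0, 255],
    [0, 0, 0, 0, 0, 0, 255],
    [0, 0, 0, 0, 0, 0, 255],
  ],
)

```text
clock: 29.75
tcp_pos: [430.3, 89.3, 3.6]
eef_rot: [0.001, 0.017, 1.0, -0.0]
ft_force: [-1.4, 0.1, 6.1]
gripper_width: 38.8
grip_force: 40.0
```

Emit:
servo_tool(
  increments=[
    [0, 0, 2, 0, 0, 0, 255],
    [0, 0, 4, 0, 0, 0, 255],
    [0, 0, 3, 0, 0, 0, 255],
    [3.8, -2, 0, 0, 0, 0, 255],
    [3.8, -2, 0, 0, 0, 0, 255],
    [3.8, -2, 0, 0, 0, 0, 255],
    [3.8, -2, 0, 0, 0, 0, 255],
    [3.8, -2, 0, 0, 0, 0, 255],
  ],
)

```text
clock: 30.55
tcp_pos: [620.1, -12.0, 92.1]
eef_rot: [-0.0, 0.017, 1.0, -0.0]
ft_force: [-0.4, -0.6, -0.6]
gripper_width: 38.7
grip_force: 40.8
```

Emit:
servo_tool(
  increments=[
    [3, -1.5, 0, 0, 0, 0, 255],
    [1, -0.6, 0, 0, 0, 0, 255],
    [0, 0, -1, 0, 0, 0, 255],
    [0, 0, -2, 0, 0, 0, 255],
    [0, 0, -2, 0, 0, 0, 255],
    [0, 0, 0, 0, 0, 0, 255],
    [0, 0, 0, 0, 0, 0, 255],
    [0, 0, 0, 0, 0, 0, 255],
  ],
)

```text
clock: 31.35
tcp_pos: [659.6, -31.0, 43.4]
eef_rot: [0.001, 0.016, 1.0, 0.0]
ft_force: [-0.3, 0.1, -1.4]
gripper_width: 39.5
grip_force: 40.8
```

Emit:
servo_tool(
  increments=[
    [0, 0, -1, 0, 0, 0, 255],
    [0, 0, -1, 0, 0, 0, 255],
    [0, 0, -0.5, 0, 0, 0, 255],
    [0, 0, -0.25, 0, 0, 0, 255],
    [0, 0, 0, 0, 0, 0, 255],
    [0, 0, 0, 0, 0, 0, 255],
    [0, 0, 0, 0, 0, 0, 255],
  ],
)

```text
clock: 32.05
tcp_pos: [658.9, -31.9, 15.8]
eef_rot: [-0.001, 0.017, 1.0, -0.0]
ft_force: [-2.9, -0.7, 4.1]
gripper_width: 39.1
grip_force: 41.2
```

In contact; release and retreat upward.

Emit:
servo_tool(
  increments=[
    [0, 0, 0, 0, 0, 0, 200],
    [0, 0, 0, 0, 0, 0, 100],
    [0, 0, 0, 0, 0, 0, 0],
    [0, 0, 0, 0, 0, 0, 0],
    [0, 0, 0, 0, 0, 0, 0],
    [0, 0, 2, 0, 0, 0, 0],
    [0, 0, 4, 0, 0, 0, 0],
    [0, 0, 4, 0, 0, 0, 0],
  ],
)

```text
clock: 32.85
tcp_pos: [658.8, -31.5, 116.6]
eef_rot: [-0.001, 0.017, 1.0, 0.0]
ft_force: [1.5, 0.3, 0.2]
gripper_width: 85.6
grip_force: 0.0
```

Emit:
servo_tool(
  increments=[
    [0, 0, 4, 0, 0, 0, 0],
    [-4, 0, 2, 0, 0, 0, 0],
    [-4.5, 0, 0, 0, 0, 0, 0],
    [-4.5, 0, 0, 0, 0, 0, 0],
    [-4.5, 0, 0, 0, 0, 0, 0],
    [-3, 0, 0, 0, 0, 0, 0],
    [0, 0, 0, 0, 0, 0, 0],
    [0, 0, 0, 0, 0, 0, 0],
  ],
)

```text
clock: 33.65
tcp_pos: [454.8, -31.8, 176.4]
eef_rot: [0.001, 0.017, 1.0, -0.001]
ft_force: [0.1, -0.6, -0.1]
gripper_width: 85.5
grip_force: 0.0
```

Run:
```python
from h import *
c=imaging.capture("top"); s=imaging.capture("scene"); print(status.observe()["tcp_pos"])
a=cv2.resize(c["img"][175:275,240:420],(720,400),interpolation=2)
b=s["img"][195:375,230:450]; b=cv2.resize(b,(244,200))
w=imaging.capture("wrist")["img"]; b2=cv2.resize(w,(267,200))
row=np.zeros((200,720,3),np.uint8); row[:,:244]=b; row[:,250:517]=b2
cv2.imwrite("pics/fin.png",np.vstack([a,row]))
for k in blobs(purple(c["img"])&(c["img"].max(2)>110)):
    q=cen(k)
    if 300<q[0]<360 and q[1]>150: print("cap",q,cast(c,q,107))
```

```text
[456.16 -31.44 176.39]
cap [332.42 204.42] [[658.51 -32.35]]
```

View pics/fin.png

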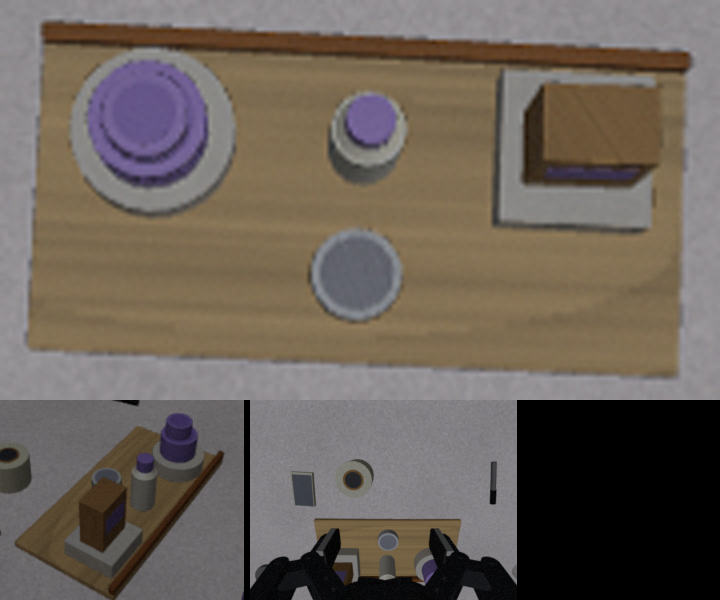

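Run:
```python
from h import *
c=imaging.capture("top"); f=lambda x,y,z:print(cast(c,(240+x/4-.4,175+y/4-.4),z))
f(600.5,124,122); f(356.5,275,32); f(147,114,108); f(148,121,82)
print(cast(c,(359,316),55),env.sign_off())
```

```text
[[ 654.48 -146.82]]
[[587.03 -28.13]]
[[660.06  81.27]]
[[661.33  82.47]]
the job is handed in; nothing more can be done
[[431.59 -91.28]] None
```

The gift set is laid out and handed in at about 34 s of the 128 s allowed. In the last top-camera check the jar, pot, carton and bottle were within about 3 mm of their targets, and the tin was about 27 mm in front of the bottle. I steered clear of the label roll and saw no sign that it moved, but I did not measure it again at the end.

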